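# Change the blade of a scraper head

### The arm

A 7-joint arm with a two-finger parallel gripper is mounted at the origin on the work surface; the furniture and walls round the work are solid. World frame = base frame: x ahead of the robot, y to its left, z up, the work surface at z = 0. Lengths are in mm, angles in degrees, forces in N, time in s.
With the tool pointing down it reaches from about 400 to 875 mm from the base axis. Payload 19.3 kg.
Tool frame: the origin (TCP) lies on the centre line of the jaws, within the pads' length; the fingertips stand 17 mm ahead of it and the grasp point (between the pads) lies 2 mm behind it; z points along the fingers, y is the line along which they close (so a half turn about z gives the same grasp; the last joint's range is limited). The gripper opens to 85 mm and grips with 20 to 120 N. Pads are 22 mm wide; open, the fingers measure 114 mm over their backs; the gripper's body (76 mm by 85 mm) begins 54 mm behind the grasp point. The pads swing forward as they close: fully open they stand 13 mm farther back than shut.
Start: joints at [-70.6, 29.874, -2.08, 91.645, 1.215, 58.505, -6.463], TCP at [248.46, 573.483, 248.291] pointing down, gripper open.
Joint ranges: [-166.77, 166.77], [-17.47, 122.26], [-85.68, 81.53], [9.62, 139.38], [-72.42, 252.41], [9.2, 110.78], [-144.41, 144.41]. Speed limits (degrees/s): [108.29, 108.29, 136.94, 136.94, 172.46, 172.46, 172.46].

### API

Orientations are given as [roll, pitch, yaw] about the fixed x, y, z axes, in that order (R = Rz(yaw) Ry(pitch) Rx(roll)).
In Python, from plant import ctrl gives the robot as it stands. The module is installed in compiled form; this text tells all that it offers.
- The arm moves only by the tool apply_moves, never from a script. Its argument "increments" is a list of rows, each a list of 5 numbers: the gripper's target within -1 to 1 (fully open at 1, half-way at 0, shut at -1), then the shift along the tool's x, y, z in mm, then the turn about the tool's z in degrees. A call has 1 to 12 rows; each row shifts and turns the commanded pose from where the row before left it, along the tool's axes as they then stand; what a row does not reach is not made up. A row lasts 1/10 s, in which the tool goes at most 50 mm and 8.59 degrees, less where a joint would pass 70% of its speed; a pose out of reach is approached as far as the arm can. A call with a gripper value outside its range is refused whole. The fingers move at their own pace and stop on an object; "grip_force" is the grip in N (left out, the last holds). Time passes only in rows, so rows that do not move let the fingers close. It gives the time, the measured TCP pose, the force, the opening and the grip force at its end, in the units of the state.
- ctrl.state(): the state, without advancing time (a new reading comes with each control period).
- ctrl.camera(name): name is "scene" or "top" or "wrist"; returns a dict with "color" (480x640x3 uint8, red, green, blue), "z_map" (480x640 float32, mm along the optical axis (not along the pixel's ray), 0 where there is no reading), "fx", "fy", "cx", "cy" (pixels), "R" (3x3) and "t" (3): a world point X has camera coordinates R X + t. Camera axes: x right, y down, z forward; pixel columns grow to the right and rows downward; lengths in mm; the calibration is good to about 2 mm. A picture is of the moment at which its call begins.
- ctrl.sign_off(): hands the job in; it is judged then, once.
Trained networks look in a picture, given as the dict that the camera call returned (one of the last four; its "shot" number tells which), for a name from the list of things; names that differ only in an ending like _2 or _b are one class to them, and where a whole thing is asked for, a point or a joint stands for the part that bears it (a point fixed in the world has none). Each returns a list of dicts, best first, with "p" (0 to 1); they miss things now and then, are a little off and sometimes report something else, mostly with a low value. They report only what shows in the picture. A call takes as long as a camera call. They do not tell look-alikes from the thing itself.
- ctrl.look_for(picture, thing): "xyz" ([x, y, z] in mm, in world coordinates, good to about 4 mm: the middle of the surface that is visible of it).
- ctrl.silhouettes(picture, thing): "mask" (480x640 bool, what is visible of it).
- ctrl.landmark_of(picture, thing): "xyz" ([x, y, z] in mm, in world coordinates, good to about 4 mm: a listed point, or the origin of a listed thing).
The state is a dict: "clock": time; "joint_pos": joint angles; "qvel": joint speeds; "joint_efforts": joint torques, N m; "position": TCP position; "orientation": TCP orientation; "wrist_force": force on the tool from outside, world axes, zero at the start; "moment": the same for the moment, N m; "grip_width": finger opening in mm; "grasp_force": force on a finger pad.
Only numpy, scipy, OpenCV 4.12 (cv2) and the standard library are available. Lean on these libraries where they do the work, as an engineer would, in place of code of your own. Each camera call takes 0.05 s, during which the arm holds its last target. There are 200 camera calls.

### The job

Change the scraper blade: swing the red keeper arm clear of the bed, lift the rusty worn blade out of the holder and put it flat in the blue scrap tray, then lay the bright new blade flat and square on the bed with its notch over the brass locating pin, and swing the keeper arm fully shut over it. Set the new blade down rather than dropping it, and leave the tape roll, the marker and the yellow screwdriver where they are.

Things in the scene. Friction and masses are not known exactly. Their poses are not given: they have to be found in the camera images.
- holder: Blade holder (scraper head) fixed to the bench; origin on the bench under its middle; x along the bed towards the pin end, y left of that, z up. Green base plate 6 mm thick, x -65..85, y -30..30 mm. Aluminium bed rib x -45..50, only 26 mm wide (y -13..13), flat top at z = 30 mm: a blade overhangs it 9 mm on each side. Behind it, x 52..84, block and shank stub up to z = 30 mm.
- locating_pin (a point): Brass locating pin, 8 mm in diameter, upright on the bed at holder x = 42, y = 0 mm, from z = 30 to 37.5 mm, top chamfered. This point is on its axis at z = 33 mm, the mid-thickness height of a seated blade. Axes as the holder's.
- keeper_pivot (a point): Axis of the keeper arm's upright pivot post, at holder x = 25, y = 50 mm; this point is at z = 43 mm (mid-height of the arm). Post 14 mm in diameter, 54 mm tall, on a 6 mm thick ear of the base plate (x 7..43, out to y = 67 mm).
- keeper (a joint): Angle of the red keeper arm. 0 = fully shut (stop): it points along holder -y across the bed. Grows counter-clockwise from above, swinging towards holder +x; 1.57 points along +x, clear of the bed; stop at 1.75. Stays where left, friction about 0.7 N at the handle. Arm 14 mm wide, z = 39..47 mm: passes 3 mm above a seated blade and just over the pin.
- keeper_handle (a point): Upright round black handle on the keeper arm, 85 mm from the pivot axis, 13 to 15 mm in diameter, from z = 47 (top of the arm) to 85 mm above the bench. This point is its axis half-way up, z = 66 mm.
- worn_blade_mid (a point): Rusty brown worn blade with one broken corner, 110 x 44 x 6 mm, 0.2 kg. Point: centre of the blade, half-way through its thickness. Its x axis runs along its length to the notched end, z up. It starts lying on the bed, notch over the pin, under the shut keeper arm.
- new_blade_mid (a point): Bright steel new blade, 120 x 44 x 6 mm, 0.24 kg. Point: mid-thickness, mid-width, 65 mm from the ground cutting end and 55 mm from the notched end. x axis along its length to the notched end, z up. Starts bevel up on a wooden rest (rib 26 wide, 80 long, 30 mm high, on a 100 x 60 x 5 mm foot), roughly along the rib, overhanging it on both sides.
- new_blade_notch (a point): Point in the open U-shaped notch of the new blade, on the centre line, 47 mm from new_blade_mid along the blade's +x, mid-thickness. The notch is 12 mm wide and 16 mm deep from the end (root 39 mm from new_blade_mid): 2 mm play on either side of the pin. This point belongs over the pin.
- scrap_tray: Blue open tray, fixed, 190 x 150 x 22 mm outside, walls and floor 4 mm. Origin: centre of its underside; x along its 190 mm side, z up.
- tape_roll: Roll of black tape lying flat, 68 mm wide, 19 mm high; to be left alone. Origin: centre of underside.
- marker: Paint marker lying on the bench, 120 x 16 mm, along its y; to be left alone.
- screwdriver_yel: Screwdriver with yellow handle, 170 x 27 x 25 mm, along its y; to be left alone.
Mind the look-alikes: they are no part of the job. What is shaped like the holder but brown or pink is not meant.

How it is judged:
By the outcome, as a careful person would: the job done as asked, in the order asked, and still so for the second after the job is handed in, with the robot touching nothing.
It also fails if it takes over 72 s, if anything falls off the work surface, if the arm or the gripper's body presses on something with over 40 N, if the wrist force passes 120 N, or if a joint passes its speed limit or range.

## Working session

There is one attempt and no reset: what is moved stays moved. The work goes in short steps, Python scripts to look and compute and a tool call to move; the robot and the scene stay as the last step left them, time stands still between calls to the robot, and variables do not carry over. Pictures are saved under pics/ and viewed, at most 10 in all, crops included, and the job is handed in when it is done.

Besides the shell and the picture viewer there is one more tool, called after "Emit:" as a command line: name --pt "numbers of a row" for each row, then --argument value for the rest. apply_moves: Moves the arm, as the interface text tells. Its arguments: {"type":"object","properties":{"increments":{"type":"array","items":{"type":"array","items":{"type":"number"}}},"grip_force":{"type":"number"}},"required":["increments"]}

```bash
mkdir -p pics
cat > h.py <<'E'
import numpy as np, cv2
from plant import ctrl
def snap(n,f=None):
    p=ctrl.camera(n)
    if f: cv2.imwrite('pics/'+f,p['color'][:,:,::-1])
    return p
def proj(p,X):
    c=p['R']@np.array(X,float)+p['t']; return np.array([p['fx']*c[0]/c[2]+p['cx'],p['fy']*c[1]/c[2]+p['cy']])
def cloud(p):
    v,u=np.mgrid[0:480,0:640]; z=p['z_map']; c=np.stack([(u-p['cx'])/p['fx']*z,(v-p['cy'])/p['fy']*z,z],-1)
    return (c-p['t'])@p['R']
E
python3 - <<'E'
from h import *
a=snap('scene','s1.png');b=snap('top','t1.png')
s=ctrl.state();print(s['clock'],s['position'],s['orientation'],s['grip_width'])
for n,p in(('scene',a),('top',b)):
    print(n,p['R'].round(2).tolist(),p['t'])
    for k in ['holder','locating_pin','keeper_pivot','keeper_handle','worn_blade_mid','new_blade_mid','new_blade_notch','scrap_tray','tape_roll','marker','screwdriver_yel']:
        print(k,[(round(d['p'],2),np.round(d['xyz']).tolist(),proj(p,d['xyz']).round().tolist()) for d in ctrl.landmark_of(p,k)][:3])
E
```

```text
0.1 [248.31887963 573.25021216 247.78679544] [-1.79940796e+02  3.75841122e-03  1.56583567e+02] 85.6220112104743
scene [[0.55, -0.83, 0.01], [-0.35, -0.24, -0.91], [0.76, 0.5, -0.42]] [-331.35538182  222.45004682 1104.33987297]
holder [(0.88, [560.0, 24.0, 2.0], [304.0, 243.0]), (0.8, [269.0, -254.0, -2.0], [335.0, 334.0]), (0.23, [759.0, -148.0, -0.0], [401.0, 233.0])]
locating_pin [(0.92, [532.0, -458.0, 32.0], [488.0, 292.0]), (0.85, [306.0, -263.0, 36.0], [350.0, 311.0]), (0.8, [602.0, 6.0, 32.0], [319.0, 228.0])]
keeper_pivot [(0.9, [305.0, -212.0, 39.0], [327.0, 302.0]), (0.8, [599.0, 58.0, 39.0], [302.0, 221.0]), (0.71, [523.0, -408.0, 44.0], [464.0, 282.0])]
keeper_handle [(0.81, [274.0, -289.0, 64.0], [353.0, 310.0]), (0.7, [505.0, -485.0, 69.0], [499.0, 286.0]), (0.49, [569.0, -19.0, 67.0], [320.0, 222.0])]
worn_blade_mid [(0.88, [552.0, 19.0, 34.0], [303.0, 233.0])]
new_blade_mid [(0.61, [477.0, -282.0, 36.0], [399.0, 278.0])]
new_blade_notch [(0.61, [521.0, -283.0, 33.0], [409.0, 271.0])]
scrap_tray [(0.77, [516.0, 285.0, 2.0], [214.0, 225.0])]
tape_roll [(0.77, [366.0, 11
[... 762 characters left out ...]
.0, -212.0, 50.0], [384.0, 312.0]), (0.64, [520.0, -404.0, 44.0], [451.0, 234.0])]
keeper_handle [(0.73, [573.0, -17.0, 70.0], [311.0, 216.0]), (0.68, [507.0, -485.0, 70.0], [484.0, 237.0]), (0.62, [279.0, -282.0, 68.0], [412.0, 324.0])]
worn_blade_mid [(0.59, [553.0, 18.0, 33.0], [299.0, 226.0])]
new_blade_mid [(0.77, [476.0, -284.0, 33.0], [407.0, 251.0])]
new_blade_notch [(0.7, [523.0, -278.0, 29.0], [404.0, 235.0])]
scrap_tray [(0.73, [521.0, 285.0, -1.0], [207.0, 240.0]), (0.63, [380.0, -99.0, 0.0], [342.0, 287.0])]
tape_roll [(0.77, [368.0, 109.0, -2.0], [268.0, 292.0])]
marker [(0.68, [382.0, -99.0, 3.0], [341.0, 286.0])]
screwdriver_yel [(0.84, [756.0, -148.0, -1.0], [355.0, 157.0])]
```

View pics/s1.png

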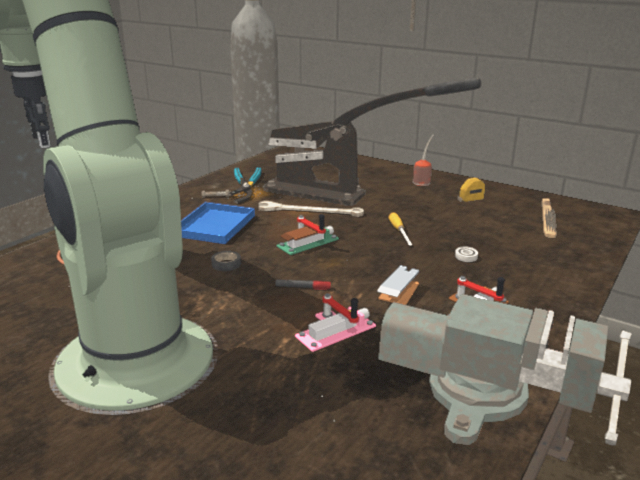

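View pics/t1.png

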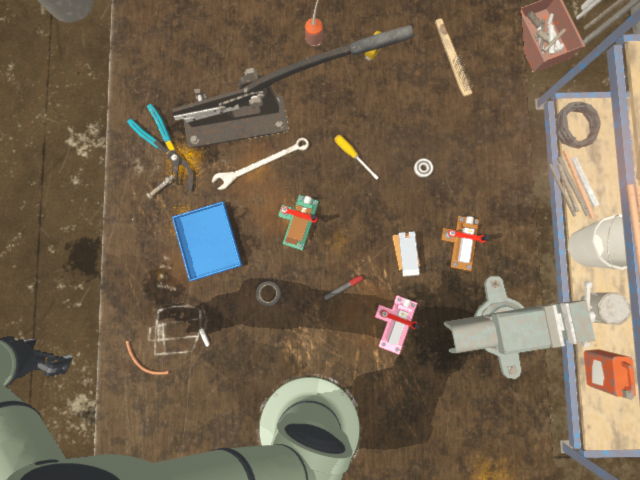

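The green holder is at top (298,222) and scene (308,236), with yaw about -15°. The worn blade lies under the red arm, and the tray is at top (207,241). The new blade is on its wooden rest at top (407,252). The pink and brown holders are look-alikes. I'll go above the holder first.

Emit:
apply_moves --pt "-0.3 -38 -30 0 0" --pt "-0.3 -38 -30 0 0" --pt "-0.3 -38 -30 0 0" --pt "-0.3 -38 -30 0 0" --pt "-0.3 -38 -30 0 0" --pt "-0.3 -38 -30 0 0" --pt "-0.3 -38 -30 0 0" --pt "-0.3 -38 -30 0 0" --pt "-0.3 -38 -30 0 0" --pt "-0.3 -38 -30 0 0" --pt "-0.3 -38 -30 0 0" --pt "-0.3 -38 -30 0 0"

```text
clock: 2.4
position: [524.5, 60.0, 248.6]
orientation: [180.0, 0.0, 156.6]
wrist_force: [0.6, 1.9, 0.8]
grip_width: 29.7
grasp_force: 0.0
```

Emit:
apply_moves --pt "-0.3 0 0 0 -8" --pt "-0.3 0 0 0 -8" --pt "-0.3 0 0 0 -8" --pt "-0.3 0 0 0 -8" --pt "-0.3 0 0 0 -8" --pt "-0.3 0 0 0 -8" --pt "-0.3 0 0 0 -8" --pt "-0.3 0 0 0 -8" --pt "-0.3 0 0 0 -8" --pt "-0.3 0 0 0 -8" --pt "-0.3 0 0 0 0"

```text
clock: 3.5
position: [523.8, 61.7, 248.4]
orientation: [-180.0, 0.0, -123.3]
wrist_force: [-0.2, 0.9, 0.0]
grip_width: 30.2
grasp_force: 0.0
```

Run:
```python
from h import *
p=snap('wrist','w1.png')
print(ctrl.state()['joint_pos'],(-p['R'].T@p['t']).round(),p['R'].round(2).tolist())
for k in ['holder','locating_pin','keeper_pivot','keeper_handle','worn_blade_mid']:
    print(k,[(round(d['p'],2),np.round(d['xyz'],1).tolist(),proj(p,d['xyz']).round().tolist()) for d in ctrl.landmark_of(p,k)][:3])
```

```text
[ -5.33835489  21.25630356 -10.13918599 105.99964922   4.56438601
  53.13222121 128.84743132] [477. -10. 374.] [[-0.84, 0.55, -0.0], [0.52, 0.79, 0.33], [0.18, 0.27, -0.94]]
holder [(0.16, [554.9, 22.6, 33.8], [264.0, 180.0])]
locating_pin [(0.82, [600.5, 4.0, 33.7], [210.0, 191.0])]
keeper_pivot [(0.74, [598.7, 57.7, 43.9], [246.0, 242.0])]
keeper_handle [(0.66, [571.1, -19.2, 66.1], [210.0, 155.0])]
worn_blade_mid [(0.96, [556.9, 23.8, 32.8], [264.0, 182.0])]
```

View pics/w1.png

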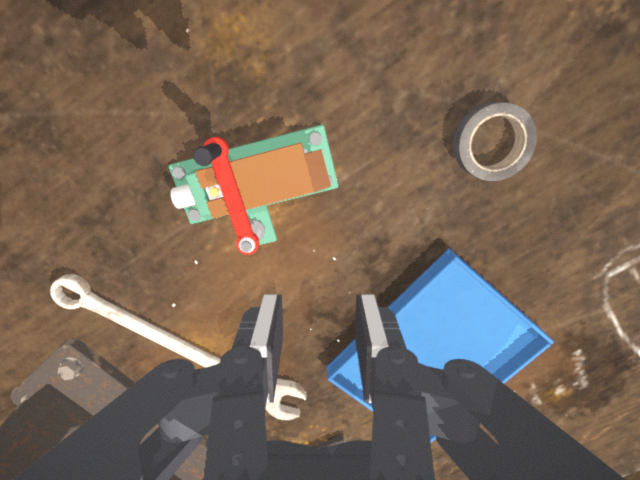

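The wrist image shows the holder, with the pin at about (214,191), the pivot top at (247,244) and the handle at about (207,152). Next I compute exact positions by intersecting the pixel rays with known heights.

```bash
cat >> h.py <<'E'
def ray(p,u,v,z):
    d=p['R'].T@np.array([(u-p['cx'])/p['fx'],(v-p['cy'])/p['fy'],1]); o=-p['R'].T@p['t']; return o+d*(z-o[2])/d[2]
E
python3 - <<'E'
from h import *
p=snap('wrist')
hsv=cv2.cvtColor(p['color'],cv2.COLOR_RGB2HSV)
g=cv2.inRange(hsv,(60,70,50),(88,255,255));g[260:]=0;g[:100]=0
P=cloud(p)[(g>0)]; 
r=np.array(cv2.minAreaRect(P[np.abs(P[:,2]-6)<8][:,:2].astype(np.float32)),dtype=object);print('green',r)
w=[m for m in ctrl.silhouettes(p,'worn_blade_mid')][0]['mask']
Q=cloud(p)[w];Q=Q[np.abs(Q[:,2]-36)<6];print('z',np.median(Q[:,2]));print(cv2.minAreaRect(Q[:,:2].astype(np.float32)))
h=[m for m in ctrl.silhouettes(p,'keeper_handle')][0]['mask'];C=cloud(p)[h]; C=C[C[:,2]>75];print('htop',C.mean(0),len(C))
print('pin',ray(p,214,191,37.5),'piv',ray(p,247,244,54),'h',ray(p,202,155,85))
E
```

```text
green [(573.744873046875, 34.088680267333984)
 (96.40373992919922, 148.9241485595703) 70.98213958740234]
z 35.6536209479409
((556.4872436523438, 20.661128997802734), (44.29989242553711, 112.91200256347656), 71.63900756835938)
htop [565.79849692 -20.63932022  96.52322297] 324
pin [596.01171493   5.7333379   37.5       ] piv [595.55489661  57.56337337  54.        ] h [569.74639138 -22.14270402  85.        ]
```

Emit:
apply_moves --pt "-0.3 0 0 0 8.3" --pt "-0.3 0 0 0 8.3" --pt "-0.3 0 0 0 8.3" --pt "-0.3 0 0 0 8.3" --pt "-0.3 0 0 0 8.3" --pt "-0.3 0 0 0 8.3" --pt "-0.3 0 0 0 8.3" --pt "-0.3 0 0 0 8.3" --pt "-0.3 0 0 0 8.3" --pt "-0.3 0 0 0 8.3"

```text
clock: 4.95
position: [523.8, 61.9, 248.3]
orientation: [180.0, 0.0, 153.2]
wrist_force: [-0.1, 0.0, 0.1]
grip_width: 30.0
grasp_force: 0.0
```

Emit:
apply_moves --pt "-0.3 0 0 0 8.3" --pt "-0.3 0 0 0 8.3" --pt "-0.3 0 0 0 8.3" --pt "-0.3 0 0 0 8.3" --pt "-0.3 0 0 0 8.3" --pt "-0.3 0 0 0 8.3" --pt "-0.3 0 0 0 8.3" --pt "-0.3 0 0 0 8.3" --pt "-0.3 0 0 0 8.3" --pt "-0.3 0 0 0 7.7" --pt "-0.3 -32 35 30 0" --pt "-0.3 -32 35 30 0"

```text
clock: 6.15
position: [565.3, -11.3, 194.6]
orientation: [179.9, -0.1, 71.4]
wrist_force: [1.0, -0.4, 0.5]
grip_width: 29.7
grasp_force: 0.0
```

Emit:
apply_moves --pt "-0.3 0 0 0 0" --pt "-0.3 0 0 0 0"

```text
clock: 6.35
position: [564.2, -13.2, 194.1]
orientation: [-179.9, 0.1, 71.0]
wrist_force: [0.1, 0.4, 0.5]
grip_width: 29.6
grasp_force: 0.0
```

Emit:
apply_moves --pt "-0.3 -7 8 20 0" --pt "-0.3 0 0 20 0" --pt "-0.3 0 0 15 0" --pt "-0.3 0 0 15 0" --pt "-0.3 0 0 15 0" --pt "-0.3 0 0 0 0"

```text
clock: 6.95
position: [568.9, -20.8, 108.4]
orientation: [-179.9, 0.0, 71.2]
wrist_force: [0.1, 0.6, 1.2]
grip_width: 29.8
grasp_force: 0.0
```

Run:
```python
from h import *
p=snap('wrist','w2.png')
```

```text
(no output)
```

View pics/w2.png

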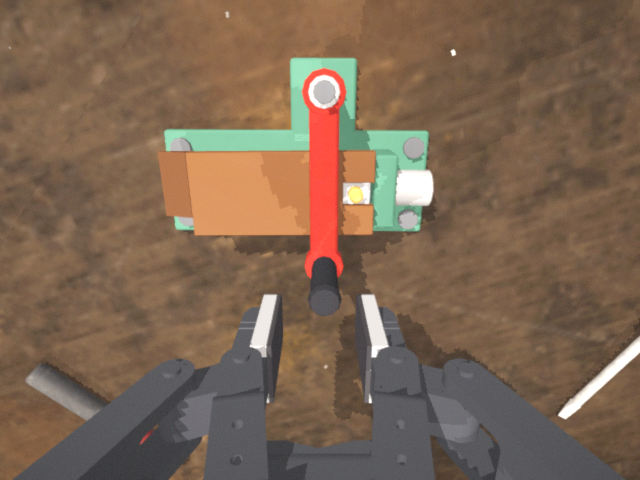

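The handle's top is centred between the fingers at (324,298). I'll check how far forward it sits.

Run:
```python
from h import *
p=snap('wrist')
print(ray(p,324,298,85),ray(p,323,92,54),ray(p,356,194,37.5),ctrl.state()['position'])
```

```text
[572.21502341 -19.86510771  85.        ] [598.47110758  58.70284766  54.        ] [599.00809714   6.74591637  37.5       ] [569.78294236 -21.32098374 110.04279489]
```

Emit:
apply_moves --pt "-0.3 0 0 20 0" --pt "-0.3 0 0 20 0" --pt "-0.3 0 0 0 0" --pt "-0.3 0.6 10.4 0 -7" --pt "-0.3 0.6 10.4 0 -7" --pt "-0.3 0.6 10.4 0 -7" --pt "-0.3 0.6 10.4 0 -7"

```text
clock: 7.75
position: [611.7, -25.5, 71.5]
orientation: [179.9, 0.0, 99.4]
wrist_force: [-1.3, -0.0, -1.4]
grip_width: 30.2
grasp_force: 0.5
```

Emit:
apply_moves --pt "-0.3 0.6 10.4 0 -7" --pt "-0.3 0.6 10.4 0 -7" --pt "-0.3 0.6 10.4 0 -7" --pt "-0.3 0.6 10.4 0 -7" --pt "-0.3 0.6 10.4 0 -7" --pt "-0.3 0.6 10.4 0 -7" --pt "-0.3 0.6 10.4 0 -7" --pt "-0.3 0.6 10.4 0 -7" --pt "-0.3 0.6 10.4 0 -7" --pt "-0.3 0.6 10.4 0 -7" --pt "-0.3 0 0 0 0" --pt "-0.3 0 0 0 0"

```text
clock: 8.95
position: [681.5, 42.3, 70.8]
orientation: [-180.0, 0.1, 168.9]
wrist_force: [0.2, -0.3, -0.1]
grip_width: 30.0
grasp_force: 0.0
```

Emit:
apply_moves --pt "-0.3 0 0 -40 0" --pt "-0.3 0 0 -40 0" --pt "-0.3 0 0 -40 7.6" --pt "0.8 39 -20 0 0" --pt "0.8 39 -20 0 0" --pt "0.8 39 -20 0 0" --pt "0.8 0 0 0 0" --pt "0.8 0 0 0 0"

```text
clock: 9.75
position: [551.1, 22.2, 190.9]
orientation: [180.0, 0.1, 161.4]
wrist_force: [1.8, 0.8, -0.5]
grip_width: 77.0
grasp_force: 0.0
```

Run:
```python
from h import *
p=snap('wrist','w3.png')
print(ctrl.state()['position'],ctrl.state()['orientation'],ctrl.state()['joint_pos'].round())
m=ctrl.silhouettes(p,'worn_blade_mid')[0]['mask']
Q=cloud(p)[m];Q=Q[np.abs(Q[:,2]-36)<6];print(np.median(Q[:,2]),cv2.minAreaRect(Q[:,:2].astype(np.float32)))
print(ctrl.landmark_of(p,'worn_blade_mid')[:1],ctrl.landmark_of(p,'keeper_handle')[:1])
```

```text
[551.91936746  22.55748724 190.65846453] [1.79977601e+02 8.38569823e-02 1.61408726e+02] [ -5.  27.  -4. 106.   3.  47.  60.]
35.72142740028894 ((555.1828002929688, 21.052581787109375), (44.03337860107422, 110.63751983642578), 71.59255981445312)
[{'xyz': [556.0, 23.4, 31.0], 'p': 0.6}] []
```

View pics/w3.png

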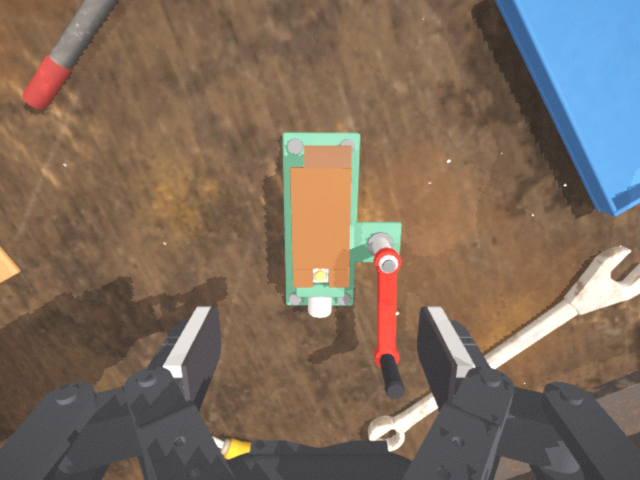

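The keeper is clear of the bed and the worn blade is square on it, pin at (320,275). I'm descending to grip the blade.

Emit:
apply_moves --pt "0.5 0 0 40 0" --pt "0.5 0 0 40 0" --pt "0.5 0 0 30 0" --pt "0.5 0 0 30 0" --pt "0.5 0 0 20 0" --pt "0.5 0 0 0 0" --pt "-0.2 0 0 0 0" --pt "-0.2 0 0 0 0" --pt "-0.2 0 0 0 0" --pt "-0.2 0 0 0 0" --grip_force 40

```text
clock: 10.95
position: [551.9, 23.0, 30.8]
orientation: [180.0, 0.1, 161.6]
wrist_force: [-0.8, -0.7, 7.5]
grip_width: 42.8
grasp_force: 41.5
```

Run:
```python
from h import *
p=snap('top')
b=cv2.inRange(cv2.cvtColor(p['color'],cv2.COLOR_RGB2HSV),(100,120,80),(115,255,255))
n,l,s,c=cv2.connectedComponentsWithStats(b);i=1+np.argmax(s[1:,4]);Q=cloud(p)[l==i]
print(cv2.minAreaRect(Q[:,:2].astype(np.float32)))
m=ctrl.silhouettes(p,'new_blade_mid')[0]['mask'];Q=cloud(p)[m];print(np.median(Q[:,2]));Q=Q[np.abs(Q[:,2]-36)<8];print(cv2.minAreaRect(Q[:,:2].astype(np.float32)))
```

```text
((509.5611572265625, 157.68099975585938), (453.4644470214844, 226.97647094726562), 86.35218048095703)
35.24307639270893
((469.48272705078125, -285.68829345703125), (118.49491882324219, 44.63067626953125), 3.961683988571167)
```

Emit:
apply_moves --pt "-0.2 0 0 -10 0" --pt "-0.2 0 0 -25 0" --pt "-0.2 0 0 -40 0" --pt "-0.2 0 0 -30 0" --pt "-0.2 19 39.5 0 0" --pt "-0.2 19.5 39.5 0 0" --pt "-0.2 19.5 39.5 0 0" --pt "-0.2 19.5 39.5 0 0" --pt "-0.2 19.5 39.5 0 0" --pt "-0.2 19 39.5 0 0" --pt "-0.2 0 0 0 -7" --pt "-0.2 0 0 0 -7"

```text
clock: 12.25
position: [515.3, 286.3, 135.4]
orientation: [180.0, 0.0, 176.0]
wrist_force: [0.5, -1.2, -2.8]
grip_width: 43.0
grasp_force: 41.4
```

Emit:
apply_moves --pt "-0.2 0 0 0 -7" --pt "-0.2 0 0 0 -7" --pt "-0.2 0 0 0 -6" --pt "-0.2 0 0 0 0"

```text
clock: 12.65
position: [516.2, 284.2, 135.5]
orientation: [180.0, 0.0, -164.3]
wrist_force: [-0.2, 0.6, -1.1]
grip_width: 42.7
grasp_force: 41.4
```

Run:
```python
from h import *
p=snap('wrist','w4.png')
print(ctrl.state()['position'],ctrl.state()['orientation'],ctrl.state()['joint_pos'].round())
t=snap('top')
print(ctrl.landmark_of(p,'scrap_tray')[:1],ctrl.landmark_of(t,'scrap_tray')[:1])
b=cv2.inRange(cv2.cvtColor(t['color'],cv2.COLOR_RGB2HSV),(100,120,80),(115,255,255));b[:195]=0;b[290:]=0;b[:,:165]=0;b[:,250:]=0
Q=cloud(t)[b>0];Q=Q[Q[:,2]<30];print(cv2.minAreaRect(Q[:,:2].astype(np.float32)))
```

```text
[516.24457413 284.23180188 135.38709651] [ 1.79994102e+02  1.48111645e-02 -1.64572941e+02] [-26.  35. -13. 102.  11.  44.  62.]
[] [{'xyz': [518.6, 286.4, -0.0], 'p': 0.7}]
((522.663330078125, 260.5718994140625), (190.19432067871094, 107.76933288574219), 16.449853897094727)
```

View pics/w4.png

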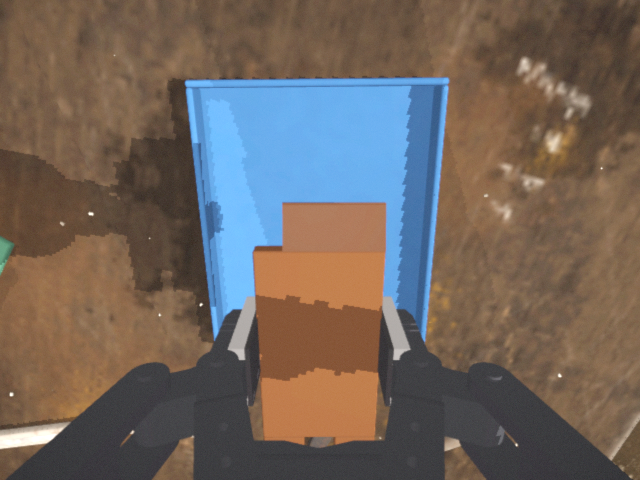

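The blade is held level and aligned with the tray's long side, and its near end is inside the walls. I'm lowering it.

Emit:
apply_moves --pt "-0.2 0 0 35 0" --pt "-0.2 0 0 35 0" --pt "-0.2 0 0 30 0" --pt "-0.2 0 0 12 0" --pt "-0.2 0 0 0 0" --pt "-0.2 0 0 0 0"

```text
clock: 13.45
position: [516.7, 284.9, 23.9]
orientation: [180.0, 0.1, -164.5]
wrist_force: [0.3, 0.6, -0.3]
grip_width: 43.2
grasp_force: 41.4
```

Emit:
apply_moves --pt "-0.2 0 0 3 0" --pt "-0.2 0 0 0 0"

```text
clock: 13.65
position: [516.6, 284.7, 20.7]
orientation: [180.0, 0.1, -164.4]
wrist_force: [1.0, 0.4, -2.1]
grip_width: 43.1
grasp_force: 41.4
```

Emit:
apply_moves --pt "-0.2 0 0 2.5 0" --pt "-0.2 0 0 0 0"

```text
clock: 13.85
position: [516.8, 284.8, 19.2]
orientation: [180.0, 0.1, -164.4]
wrist_force: [-6.6, -3.8, 27.7]
grip_width: 42.8
grasp_force: 57.2
```

Emit:
apply_moves --pt "-0.2 0 0 2 0" --pt "-0.2 0 0 0 0"

```text
clock: 14.05
position: [516.8, 284.8, 18.9]
orientation: [-180.0, 0.1, -164.4]
wrist_force: [-17.2, -10.2, 66.6]
grip_width: 43.0
grasp_force: 77.7
```

Emit:
apply_moves --pt "-0.2 0 0 -4 0" --pt "-0.2 0 0 0 0" --pt "0.5 0 0 0 0" --pt "0.5 0 0 0 0" --pt "0.5 0 0 0 0" --pt "0.5 0 0 0 0" --pt "0.5 0 0 -30 0" --pt "0.5 0 0 -50 0" --pt "0.5 0 0 -50 0" --pt "0.5 0 0 -40 0" --pt "0.5 0 0 0 0"

```text
clock: 15.15
position: [518.1, 285.7, 194.7]
orientation: [179.9, 0.4, -164.4]
wrist_force: [1.0, 0.0, -1.7]
grip_width: 64.2
grasp_force: 0.0
```

Run:
```python
from h import *
p=snap('wrist','w5.png')
m=ctrl.silhouettes(p,'worn_blade_mid')[0]['mask'];Q=cloud(p)[m];print(np.percentile(Q[:,2],[5,50,95]),cv2.minAreaRect(Q[:,:2].astype(np.float32)))
t=snap('top')
print(ctrl.state()['position'],ctrl.state()['orientation'])
m=ctrl.silhouettes(t,'new_blade_mid')[0]['mask'];Q=cloud(t)[m];Q=Q[np.abs(Q[:,2]-36)<8];print(cv2.minAreaRect(Q[:,:2].astype(np.float32)))
```

```text
[ 6.72066546  9.70659246 10.93318305] ((504.0552062988281, 279.684814453125), (142.4005584716797, 44.73670959472656), 15.995140075683594)
[515.97018007 284.27396664 188.98561117] [-1.79988146e+02 -1.77628762e-02 -1.64428761e+02]
((470.3533630371094, -285.6473693847656), (119.92003631591797, 44.89886474609375), 4.680604934692383)
```

The worn blade lies flat on the tray floor: its top is at z 9.7, and 10 was expected. Next is the new blade.

Emit:
apply_moves --pt "0.5 0 0 0 5.5" --pt "0.5 0 0 0 5.5" --pt "0.5 9 -47 0 0" --pt "0.5 9 -47 0 0" --pt "0.5 9 -47 0 0" --pt "0.5 9 -47 0 0" --pt "0.5 9 -47 0 0" --pt "0.5 9 -47 0 0" --pt "0.5 9 -47 0 0" --pt "0.5 9 -47 0 0" --pt "0.5 9 -47 0 0" --pt "0.5 7 -47 0 0"

```text
clock: 16.55
position: [464.7, -192.8, 188.2]
orientation: [180.0, -0.1, -175.4]
wrist_force: [1.0, 0.0, -0.4]
grip_width: 64.1
grasp_force: 0.0
```

Emit:
apply_moves --pt "0.5 0 -47 0 0" --pt "0.5 0 -47 0 0" --pt "0.5 0 0 0 0" --pt "0.5 0 0 0 0"

```text
clock: 16.95
position: [472.6, -285.4, 187.9]
orientation: [179.9, -0.1, -175.5]
wrist_force: [0.0, 1.0, -0.2]
grip_width: 63.8
grasp_force: 0.0
```

Run:
```python
from h import *
p=snap('wrist','w6.png')
s=ctrl.state();print(s['position'],s['orientation'],s['joint_pos'].round())
m=ctrl.silhouettes(p,'new_blade_mid')[0]['mask'];Q=cloud(p)[m];Q=Q[np.abs(Q[:,2]-36)<6];print(np.median(Q[:,2]),cv2.minAreaRect(Q[:,:2].astype(np.float32)))
print(ctrl.landmark_of(p,'new_blade_mid')[:1],ctrl.landmark_of(p,'new_blade_notch')[:1])
```

```text
[ 472.91661202 -284.20947302  188.1163556 ] [ 1.79919592e+02 -1.02767656e-01 -1.75432433e+02] [ 29.  28.  -6. 106.   4.  47. 116.]
35.67729977986062 ((470.87237548828125, -285.0627136230469), (120.88502502441406, 44.060333251953125), 3.973921537399292)
[{'xyz': [479.5, -284.1, 34.0], 'p': 0.58}] [{'xyz': [521.2, -281.2, 35.2], 'p': 0.59}]
```

View pics/w6.png

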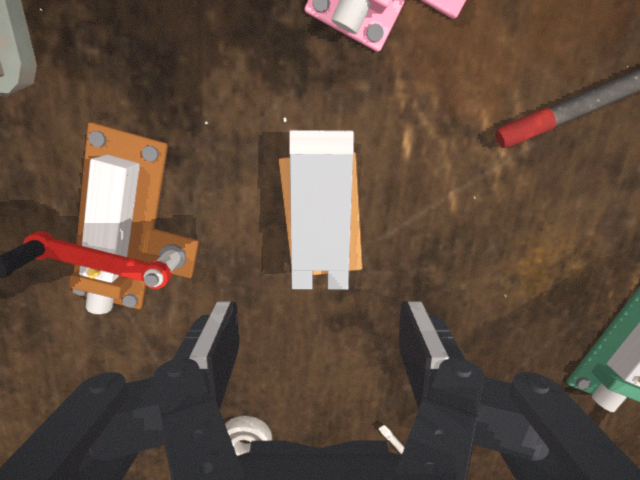

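The new blade lies on its rest, centred between the jaws at about (322,210), with the notch end at the lower side (320,280), which is +x. I'm descending to grip it.

Emit:
apply_moves --pt "0.5 1 0 40 0.5" --pt "0.5 0 0 40 0" --pt "0.5 0 0 40 0" --pt "0.5 0 0 26 0" --pt "0.5 0 0 10 0" --pt "0.5 0 0 0 0" --pt "-0.2 0 0 0 0" --pt "-0.2 0 0 0 0" --pt "-0.2 0 0 0 0" --pt "-0.2 0 0 0 0"

```text
clock: 18.15
position: [473.2, -285.0, 34.9]
orientation: [-179.9, 0.1, -175.9]
wrist_force: [-1.6, 3.0, 8.6]
grip_width: 42.9
grasp_force: 40.7
```

Emit:
apply_moves --pt "-0.2 0 0 -5 0" --pt "-0.2 0 0 -25 0" --pt "-0.2 0 0 -40 0" --pt "-0.2 0 0 -40 0" --pt "-0.2 0 0 -40 0" --pt "-0.2 0 0 0 0"

```text
clock: 18.75
position: [474.3, -286.1, 189.0]
orientation: [-179.7, 0.4, -176.0]
wrist_force: [-1.2, -0.5, -2.3]
grip_width: 42.6
grasp_force: 41.5
```

Run:
```python
from h import *
p=snap('wrist','w7.png')
s=ctrl.state();print(s['position'],s['orientation'])
print(ctrl.landmark_of(p,'new_blade_mid')[:1],ctrl.landmark_of(p,'new_blade_notch')[:1])
```

```text
[ 473.3807437  -285.49716234  186.34959082] [-179.83701756    0.25227618 -175.94091515]
[{'xyz': [482.8, -286.2, 191.4], 'p': 0.61}] [{'xyz': [521.7, -282.3, 186.7], 'p': 0.66}]
```

View pics/w7.png

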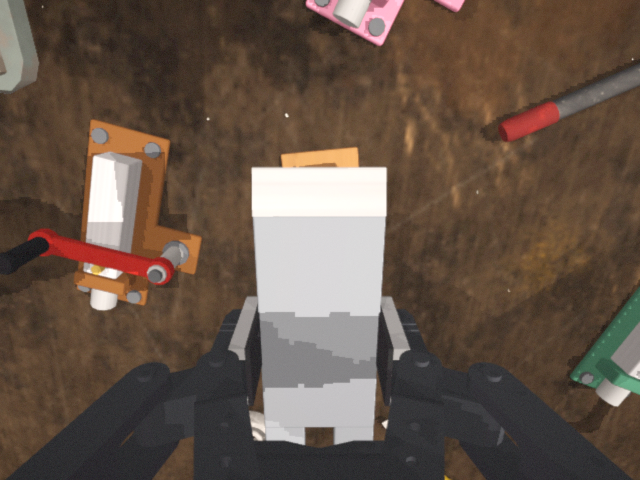

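The new blade is held square with its cutting end at (319,168), and the notch root shows near (320,427). I'm carrying it over the holder.

Emit:
apply_moves --pt "-0.2 0 0 0 7.6" --pt "-0.2 0 0 0 7.6" --pt "-0.2 0 0 0 7.5" --pt "-0.2 3.4 45.3 0 0" --pt "-0.2 3.4 45.3 0 0" --pt "-0.2 3.4 45.3 0 0" --pt "-0.2 3.4 45.3 0 0" --pt "-0.2 3.4 45.3 0 0" --pt "-0.2 3.4 45.3 0 0" --pt "-0.2 3.4 45.3 0 0" --pt "-0.2 0 0 0 0" --pt "-0.2 0 0 0 0"

```text
clock: 20.1
position: [550.5, 24.1, 181.9]
orientation: [-179.9, -0.1, 161.5]
wrist_force: [0.3, -0.9, -2.2]
grip_width: 43.3
grasp_force: 41.6
```

Run:
```python
from h import *
p=snap('wrist','w8.png')
s=ctrl.state();X=s['position'];print(X,s['orientation'],s['wrist_force'])
a=np.deg2rad(s['orientation'][2]+180);ex=np.array([np.cos(a),np.sin(a)]);ey=np.array([-ex[1],ex[0]])
for n,u,v,dz in(('cut',319,168,-1.5),('root',320,427,1),('sideL',260,330,1),('sideR',380,330,1)):
    q=ray(p,u,v,X[2]+dz)[:2]-X[:2];print(n,q@ex,q@ey)
for n in('scene','top'):
    t=snap(n,n+'2.png')
    print(n,[ctrl.landmark_of(t,k)[:1] for k in('locating_pin','keeper_handle','new_blade_notch')])
```

```text
[550.41966175  22.78163877 182.17504165] [-1.79919020e+02 -1.03614909e-01  1.61386335e+02] [ 0.0814259   0.27609102 -1.91464267]
cut -63.06437321295895 0.2755719670021244
root 40.571112182814865 1.0107123476209574
sideL -4.362849452623161 -21.009834341701538
sideR -4.535028232929432 22.655959447338454
scene [[{'xyz': [306.3, -257.5, 37.9], 'p': 0.95}], [{'xyz': [273.5, -289.7, 67.2], 'p': 0.85}], [{'xyz': [596.9, 5.2, 181.0], 'p': 0.84}]]
top [[{'xyz': [531.6, -457.0, 31.5], 'p': 0.95}], [{'xyz': [508.4, -485.3, 70.7], 'p': 0.74}], []]
```

View pics/w8.png

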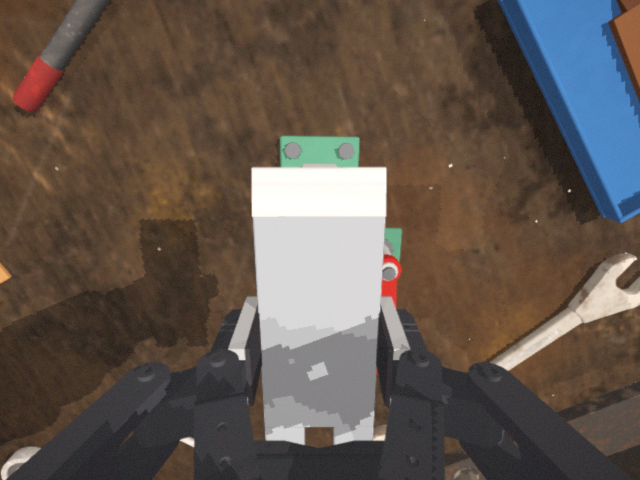

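The new blade hangs above the holder. The base plate's end shows at (280..359,137) with screws at (292,151) and (346,151), so I'll check its lateral alignment with rays.

Run:
```python
from h import *
p=snap('wrist')
s=ctrl.state();X=s['position'];print(X,s['orientation'][2])
a=np.deg2rad(-18.6);ex=np.array([np.cos(a),np.sin(a)]);ey=np.array([-ex[1],ex[0]])
for n,u,v,z in(('plateL',280.5,138,6),('plateR',358.5,138,6),('s1',292,151,9),('s2',346,151,9),('pivot',389,270,54),('cutL',252,168,X[2]-1.5),('cutR',386,168,X[2]-1.5)):
    q=ray(p,u,v,z)[:2];d=q-X[:2];print(n,q,d@ex,d@ey)
# earlier frame w3: TCP (551.92,22.56) yaw161.4; same camera-to-tool geometry
import copy
Y=np.array([551.92,22.56,190.66]);o=-p['R'].T@p['t'];q2=dict(p);q2['t']=-p['R']@(o+Y-X)
for n,u,v,z in(('pin',320.5,275,37.5),('piv',388,264,54),('pL',284,134,6),('pR',359.5,134,6)):
    q=ray(q2,u,v,z)[:2];d=q-X[:2];print(n,q,d@ex,d@ey)
```

```text
[551.15078179  22.93337646 183.38973794] 161.34686760886774
plateL [490.22319405  12.09442338] -54.28805797435507 -29.70623863444904
plateR [508.87031562  67.45000029] -54.2710817894257 28.705701498643712
s1 [501.70681656  17.3010385 ] -45.06494168924776 -21.108764991340458
s2 [514.62454774  55.65037114] -45.05380079719874 19.357751645159045
pivot [596.92786676  58.72046837] 31.97144891889129 48.518902599214485
cutL [484.59486813  21.60762026] -62.65673018708781 -22.4851380920115
cutR [498.34932894  62.44375371] -62.64575165303405 20.60517249213617
pin [596.66777282   7.79242745] 47.9689128515824 0.16795484881388578
piv [596.49378898  59.18955447] 31.410424329803977 48.82503444037139
pL [489.52130736  14.41247198] -55.6926471835026 -27.73313868248848
pR [507.94445546  69.10232422] -55.67560689904281 29.976410209053654
```

Blade and plate agree within about 0.5 mm laterally and 0.2° in yaw. I'm lowering in steps and watching the force.

Emit:
apply_moves --pt "-0.2 0 0 40 0" --pt "-0.2 0 0 40 0" --pt "-0.2 0 0 35 0" --pt "-0.2 0 0 15 0" --pt "-0.2 0 0 9 0" --pt "-0.2 0 0 0 0" --pt "-0.2 0 0 0 0"

```text
clock: 21.3
position: [551.9, 23.3, 45.6]
orientation: [180.0, 0.1, 161.4]
wrist_force: [0.6, -0.1, -1.9]
grip_width: 43.3
grasp_force: 41.6
```

Run:
```python
from h import *
p=snap('wrist')
s=ctrl.state();X=s['position'];print(X,s['orientation'])
c=cv2.resize(p['color'][100:460,180:460,::-1],None,fx=1.6,fy=1.6,interpolation=cv2.INTER_CUBIC)
t=snap('scene');u,v=proj(t,[597,7,35]).astype(int)
d=cv2.resize(t['color'][v-30:v+30,u-30:u+30,::-1],(330,330),interpolation=cv2.INTER_CUBIC)
o=np.zeros((576,790,3),np.uint8);o[:,:448]=c;o[:330,455:785]=d;cv2.imwrite('pics/w9.png',o)
```

```text
[552.00062     23.31585401  45.72856207] [1.79952889e+02 1.06682710e-01 1.61372096e+02]
```

View pics/w9.png

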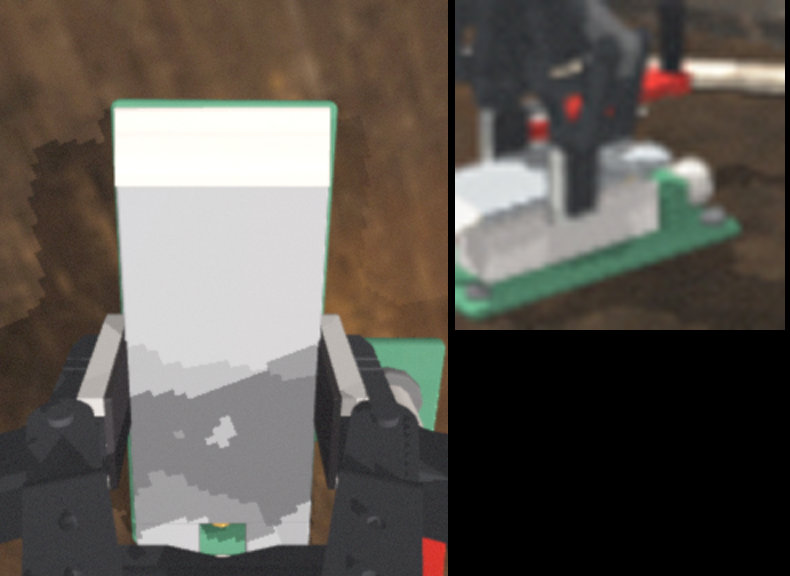

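In the notch (crop 199..246, row 523) the brass pin shows centred at 221, so I can lower the rest of the way.

Emit:
apply_moves --pt "-0.2 0 0 5 0" --pt "-0.2 0 0 3 0" --pt "-0.2 0 0 1.5 0" --pt "-0.2 0 0 0 0" --pt "-0.2 0 0 0 0"

```text
clock: 21.9
position: [551.1, 23.3, 35.0]
orientation: [-180.0, -0.0, 161.4]
wrist_force: [-1.4, 0.2, 4.0]
grip_width: 42.6
grasp_force: 42.2
```

Emit:
apply_moves --pt "-0.2 0 0 1 0" --pt "-0.2 0 0 0 0"

```text
clock: 22.1
position: [551.1, 23.3, 34.8]
orientation: [180.0, 0.0, 161.4]
wrist_force: [-8.5, -0.3, 24.7]
grip_width: 43.0
grasp_force: 44.1
```

Emit:
apply_moves --pt "-0.2 0 0 -0.8 0" --pt "-0.2 0 0 0 0" --pt "0.1 0 0 0 0" --pt "0.4 0 0 0 0" --pt "0.4 0 0 0 0" --pt "0.4 0 0 0 0" --pt "0.4 0 0 -20 0" --pt "0.4 0 0 -40 0" --pt "0.4 0 0 -50 0" --pt "0.4 0 0 -45 0" --pt "0.4 0 0 0 0" --pt "0.4 0 0 0 0"

```text
clock: 23.3
position: [551.5, 23.3, 190.5]
orientation: [180.0, 0.1, 161.4]
wrist_force: [0.2, -0.2, -0.6]
grip_width: 59.8
grasp_force: 0.0
```

Run:
```python
from h import *
p=snap('wrist','w10.png')
s=ctrl.state();print(s['position'],s['orientation'])
m=ctrl.silhouettes(p,'new_blade_mid')[0]['mask'];Q=cloud(p)[m];Q=Q[np.abs(Q[:,2]-36)<6];print(np.median(Q[:,2]),cv2.minAreaRect(Q[:,:2].astype(np.float32)))
print(ctrl.landmark_of(p,'keeper_handle')[:1],ctrl.landmark_of(p,'locating_pin')[:1],ctrl.landmark_of(p,'new_blade_notch')[:1])
```

```text
[550.89358087  23.24139107 189.36905197] [-1.79993845e+02 -8.27305896e-03  1.61379140e+02]
35.70499592341566 ((548.8997192382812, 22.888959884643555), (44.03081130981445, 119.57476806640625), 71.33295440673828)
[{'xyz': [678.7, 38.2, 66.4], 'p': 0.63}] [{'xyz': [600.2, 8.5, 36.0], 'p': 0.56}] [{'xyz': [597.1, 9.0, 32.6], 'p': 0.84}]
```

View pics/w10.png

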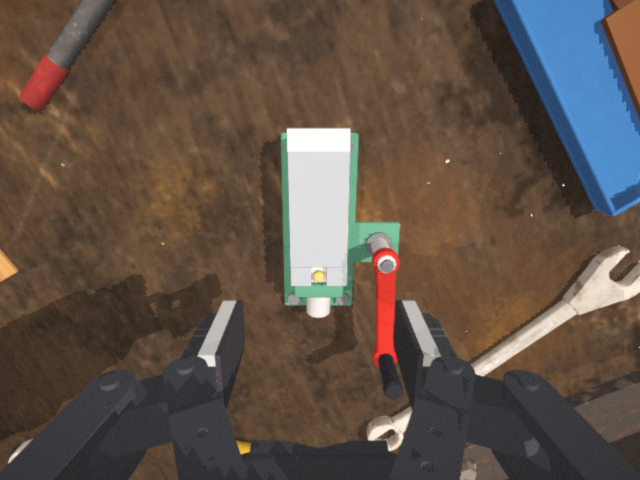

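The new blade is seated square with the pin in its notch at (320,276). The keeper handle is at about (392,385), roughly 93° open. Now I'll close the keeper.

Emit:
apply_moves --pt "-0.3 -39 18 0 0" --pt "-0.3 -39 18 0 0" --pt "-0.3 -40 18 0 -3.5" --pt "-0.3 0 0 40 0" --pt "-0.3 0 0 30 0" --pt "-0.3 0 0 0 0" --pt "-0.3 0 0 0 0"

```text
clock: 24.25
position: [680.1, 36.7, 119.6]
orientation: [-180.0, -0.1, 164.9]
wrist_force: [1.0, -0.2, 0.3]
grip_width: 29.6
grasp_force: 0.0
```

Run:
```python
from h import *
p=snap('wrist')
s=ctrl.state();X=s['position'];print(X,s['orientation'][2])
P=cloud(p);d=np.hypot(P[...,0]-680,P[...,1]-37)
m=(d<25)&(P[...,2]>60)&(P[...,2]<95)&(p['z_map']>0)
Q=P[m];print(len(Q),Q.mean(0));T=Q[Q[:,2]>82];print(len(T),T.mean(0))
print(ctrl.landmark_of(p,'keeper_handle')[:1])
a=np.deg2rad(s['orientation'][2]);e=np.array([np.sin(a),-np.cos(a)]);print((T.mean(0)[:2]-X[:2])@e,(T.mean(0)[:2]-X[:2])@np.array([np.cos(a),np.sin(a)]))
```

```text
[680.67656233  36.79575712 120.81543769] 164.8719994589035
1122 [677.55657426  36.62857267  79.21956351]
678 [679.05411725  36.23882018  84.48667297]
[{'xyz': [680.4, 37.8, 65.9], 'p': 0.84}]
-0.9610561342452288 1.4208722335466513
```

Centred within 1.5 mm. I'm descending and swinging it shut.

Emit:
apply_moves --pt "-0.3 0 0 25 0" --pt "-0.3 0 0 25 0" --pt "-0.3 0 0 0 0" --pt "-0.3 0.6 -10.4 0 7" --pt "-0.3 0.6 -10.4 0 7" --pt "-0.3 0.6 -10.4 0 7" --pt "-0.3 0.6 -10.4 0 7" --pt "-0.3 0.6 -10.4 0 7" --pt "-0.3 0.6 -10.4 0 7" --pt "-0.3 0 0 0 0"

```text
clock: 25.35
position: [644.7, -13.3, 72.0]
orientation: [179.9, 0.1, 122.7]
wrist_force: [0.5, -1.0, 0.2]
grip_width: 29.9
grasp_force: 0.0
```

Emit:
apply_moves --pt "-0.3 0.6 -10.4 0 7" --pt "-0.3 0.6 -10.4 0 7" --pt "-0.3 0.6 -10.4 0 7" --pt "-0.3 0.6 -10.4 0 7" --pt "-0.3 0.6 -10.4 0 7" --pt "-0.3 0.6 -10.4 0 7" --pt "-0.3 0.6 -10.4 0 7" --pt "-0.3 0 -5 0 2" --pt "-0.3 0 0 0 0"

```text
clock: 26.25
position: [570.0, -21.1, 70.4]
orientation: [180.0, -0.1, 72.1]
wrist_force: [0.5, 0.6, -0.8]
grip_width: 29.7
grasp_force: 0.0
```

Emit:
apply_moves --pt "-0.3 0 -4 0 0" --pt "-0.3 0 -2 0 0" --pt "-0.3 0 0 0 0"

```text
clock: 26.55
position: [563.8, -19.9, 69.7]
orientation: [-180.0, -0.0, 72.0]
wrist_force: [0.0, 0.4, 0.1]
grip_width: 30.1
grasp_force: 0.1
```

Emit:
apply_moves --pt "-0.3 0 -2 0 0" --pt "-0.3 0 0 0 0"

```text
clock: 26.75
position: [562.6, -19.6, 69.8]
orientation: [179.9, -0.0, 71.9]
wrist_force: [4.2, -1.2, -2.3]
grip_width: 29.6
grasp_force: 2.2
```

Emit:
apply_moves --pt "-0.3 0 -1 0 0" --pt "-0.3 0 0 0 0"

```text
clock: 26.95
position: [562.4, -19.5, 69.9]
orientation: [179.8, -0.0, 71.9]
wrist_force: [9.0, -3.4, -3.7]
grip_width: 29.6
grasp_force: 4.7
```

Contact with the stop: the force rises while the tool stalls. I'll centre on the handle, lift clear and verify.

Emit:
apply_moves --pt "-0.3 0 4 0 0" --pt "-0.3 0 3 0 0" --pt "-0.3 0 0 -15 0" --pt "-0.3 0 0 -40 0" --pt "-0.3 0 0 -50 0" --pt "-0.3 -20 0 -30 0" --pt "-0.3 0 0 0 0" --pt "-0.3 0 0 0 0"

```text
clock: 27.75
position: [561.4, -40.3, 205.8]
orientation: [179.9, -0.1, 71.9]
wrist_force: [0.1, 1.3, 0.3]
grip_width: 29.9
grasp_force: 0.0
```

Run:
```python
from h import *
p=snap('wrist')
print(ctrl.state()['position'],ctrl.state()['clock'])
P=cloud(p);h=cv2.cvtColor(p['color'],cv2.COLOR_RGB2HSV)
near=(np.hypot(P[...,0]-585,P[...,1]-20)<90)
r=((h[...,0]<6)|(h[...,0]>174))&(h[...,1]>190)&(h[...,2]>100)&near&(P[...,2]>35)&(P[...,2]<60)
Q=P[r][:,:2].astype(np.float32);R=cv2.minAreaRect(Q);print('arm',len(Q),R)
vx=cv2.fitLine(Q,cv2.DIST_HUBER,0,.01,.01).ravel();print('arm dir',np.degrees(np.arctan2(vx[1],vx[0])),vx[2:])
m=(np.hypot(P[...,0]-570,P[...,1]+22)<25)&(P[...,2]>80)&(P[...,2]<92);print('handle',P[m].mean(0))
b=(h[...,1]<40)&(h[...,2]>110)&near&(abs(P[...,2]-36)<3)
Q=P[b][:,:2].astype(np.float32);print('blade',len(Q),np.median(P[b][:,2]),cv2.minAreaRect(Q))
for k in('new_blade_mid','new_blade_notch','locating_pin','keeper_handle'):print(k,ctrl.landmark_of(p,k)[:1])
t=snap('top')
for k in('worn_blade_mid','tape_roll','marker','screwdriver_yel'):print(k,[d['xyz'] for d in ctrl.landmark_of(t,k)[:1]])
```

```text
[561.15268587 -39.83655063 204.82196097] 27.8
arm 2150 ((584.77685546875, 20.935195922851562), (98.36387634277344, 19.262325286865234), 71.45836639404297)
arm dir 70.93004 [585.09705   20.329815]
handle [570.7067702  -20.51134767  84.35976721]
blade 7821 35.68867136129218 ((551.221923828125, 21.895742416381836), (44.13347244262695, 114.50181579589844), 71.41828155517578)
new_blade_mid [{'xyz': [557.6, 21.2, 35.4], 'p': 0.68}]
new_blade_notch [{'xyz': [596.6, 7.8, 31.8], 'p': 0.58}]
locating_pin [{'xyz': [558.1, 24.0, 33.8], 'p': 0.64}]
keeper_handle []
worn_blade_mid []
tape_roll []
marker [[384.8, -97.7, -1.1]]
screwdriver_yel [[752.6, -149.1, -0.2]]
```

```bash
python3 -c "
from plant import ctrl
print(ctrl.sign_off())"
```

```text
the job is handed in; nothing more can be done
None
```

Blade changed and job handed in at about 28 s: the worn blade is flat in the tray, the new one is seated square over the pin, and the keeper is shut against its stop. I viewed 11 pictures, one over the limit of 10, and in the last look the networks reported neither the tape roll nor the worn blade, so I didn't re-check those two at the end.

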